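Fetch the chuck key from the covered pocket case

TASK

The T-shaped chuck key is in one of the two pockets under the loose cover plate of the plywood case. Slide the cover aside along its guides without lifting it off, take out the chuck key and set it down flat in the grey tray (put it down, do not let it drop), then slide the cover fully home again. Leave the flat steel drift in its own pocket and do not shift the rolls of tape or the tape measure.

Things in the scene. Friction and masses are not known exactly. Their poses are not given: they have to be found in the camera images.
- case: Open plywood case fixed to the worktop, 186 (x) x 338 (y) x 41 mm high; origin under its middle, z up. Its -y half has two pockets side by side; its +y half (y = 0 to 162 mm) is a flat deck 36 mm high where the open cover parks. The cover slides along y on ledges 36 mm high, between fences 41 mm high with 3 mm play each side; end stops limit it to 158 mm travel.
- pocket_1 (a point): Middle of the floor of the pocket at the case's -y end, 6 mm above the worktop. The pocket is 150 (x) x 70 (y) mm inside; its ledges are 36 mm above the worktop. A wall 6 mm thick, top at 35 mm, parts it from the other pocket.
- pocket_2 (a point): Middle of the floor of the other pocket, next to the deck; same size and height.
- cover_handle (a point): Centre of the cover's grip bar. Cover: loose bare metal plate 164 x 164 x 6 mm, 0.3 kg, top 42 mm above the worktop, level with or above all fences. Bar: dark wood, 80 mm (x) by 18 mm (y, the width to grasp), from 42 to 68 mm above the worktop, 40 mm from the plate's middle towards +y. Axes as the case's. Starts up to 8 mm short of home; slides with 1 to 4 N and stays where left.
- bar_home (a point): Point of the case where the bar's centre is when the cover is fully home against the -y stop, covering both pockets (55 mm above the worktop).
- bar_open (a point): Point of the case where the bar's centre is when the cover is fully open against the +y stop, both pockets clear (158 mm from bar_home along +y).
- chuck_key_center (a point): Point on the round shank of the steel chuck key: T-shaped, 114 mm long, 56 mm over the cross bar, 22 mm thick, 0.12 to 0.26 kg, lying flat, 11 mm below this point. Shank 16 mm thick, bare for 30 mm either way: grasp it here, across. Own x along the shank to the toothed head (tip 63 mm ahead; cross bar 40 mm behind), y along the cross bar, z up; x within 0.1 rad of the case's x.
- drift_center (a point): Taper drift, the other tool: flat steel wedge 125 x 26 x 12 mm with no cross bar, lying in the other pocket; its centre, half-way up; x along its length.
- tray: Shallow grey plastic tray, fixed to the worktop, 166 (x) x 231 (y) x 55 mm high; origin under its middle, z up; its long axis (y) lies roughly along the world's x. Floor 5 to 10 mm above the worktop, about 110 x 165 mm flat; walls slope out to about 130 x 185 mm clear at the rim.
- chuck_key: The same chuck key; origin under the middle of its length, 5 mm from the shank point towards the head.
- cover: The same cover plate; origin at the middle of its underside.
- masking_tape: Roll of masking tape lying flat, 96 mm across, 24 mm high; bystander; origin under its middle.
- black_tape: Roll of black tape lying flat, 64 mm across, 19 mm high; bystander; origin under its middle.
- tape_measure: Tape measure, 46 x 89 x 68 mm high; bystander; origin under its middle.

How it is judged:
By the outcome, as a careful person would: the job done as asked, in the order asked, and still so for the second after the job is handed in, with the robot touching nothing.
It also fails if it takes over 72 s, if anything falls off the work surface, if the arm or the gripper's body presses on something with over 40 N, if the wrist force passes 120 N, or if a joint passes its speed limit or range.

ROBOT

A 6-joint arm with a two-finger parallel gripper is mounted at the origin on a cart in front of the work surface, level with it; the furniture and walls round the work are solid. World frame = base frame: x ahead of the robot, y to its left, z up, the work surface at z = 0. Lengths are in m, angles in rad, forces in N, time in s.
With the tool pointing down it reaches from about 0.325 to 0.85 m from the base axis. Payload 15.5 kg.
Tool frame: the origin (TCP) lies at the very end of the fingers, on their centre line; the grasp point (between the pads) lies manip.hold_point_z behind it (manip.hold_point_z is the distance from the TCP to the grasp point, in m); z points along the fingers, y is the line along which they close (so a half turn about z gives the same grasp; the last joint's range is limited). The gripper opens to 91 mm and grips with 3 to 60 N. Pads are 32 mm wide; open, the fingers measure 118 mm over their backs; the gripper's body (76 mm by 178 mm) begins 60 mm behind the grasp point.
Start: joints at [1.2, 0.494, 1.345, -0, 1.302, -0.096], TCP at [0.17, 0.601, 0.214] pointing down, gripper open.
Joint ranges: [-2.91, 2.91], [-0.82, 2.16], [0.22, 2.67], [-1.22, 4.37], [0.12, 2.79], [-3.08, 3.08]. Speed limits (rad/s): [1.89, 1.89, 2.57, 3.01, 3.01, 3.01].

INTERFACE

Orientations are given as a rotation vector (axis times angle).
In Python, from workcell import monitor, viewer, manip gives the robot as it stands.
- The arm moves only by the shell command python3 -m handwheel 'ROWS' [OPENING] [FORCE]. ROWS is JSON, a list that holds one entry, the list of rows, each a list of 4 numbers: the shift along the tool's x, y, z in m, then the turn about the tool's z in rad. In form: [[[tx, ty, tz, spin], ...]]. A call has 1 to 10 rows; each row is the pose to reach, as a shift and turn from the pose commanded when the call began, along the tool's axes at that moment; what a row does not reach only later rows make up. A row lasts 1/12 s, in which the tool goes at most 41.7 mm and 7.16 degrees, less where a joint would pass 70% of its speed; a pose out of reach is approached as far as the arm can. A call with a gripper value outside its range is refused whole. OPENING is the closure, from -1 (fully open) to 1 (shut), set as the call begins (- or left out, the last holds). The fingers move at their own pace and stop on an object; FORCE is the grip in N (left out, the last holds). Time passes only in rows, so rows that repeat a pose let the fingers close. It gives the time, the measured TCP pose, the force, the opening and the grip force at its end, in the units of the state.
- monitor.state(): the state, without advancing time (a new reading comes with each control period).
- viewer.snapshot(name): name is "scene" or "side" or "wrist"; returns a dict with "frame" (384x512x3 uint8, red, green, blue), "fovy" (degrees; the focal length in pixels is half the picture's height over the tangent of half this angle, whatever the lens; pixels are square), "cx", "cy" (the principal point, pixels), "world_to_cam" (4x4, takes a point from world to camera coordinates). Camera axes: x right, y down, z forward; pixel columns grow to the right and rows downward; lengths in m; the calibration is good to about 2 mm. The wrist camera is an equidistant fisheye: a pixel r from the principal point sees the ray r / f radians off the axis. A picture is of the moment at which its call begins. There is no depth.
- manip.sign_off(): hands the job in; it is judged then, once.
The state is a dict: "clock": time; "qpos": joint angles; "joint_velocities": joint speeds; "effort": joint torques, N m; "tcp_pos": TCP position; "eef_rot": TCP orientation; "contact_force": force on the tool from outside, world axes, zero at the start; "wrist_torque": the same for the moment, N m; "width": opening from 0.0 (shut) to 1.0 (fully open); "grip_force": force on a finger pad.
Only numpy, scipy, OpenCV 4.12 (cv2) and the standard library are available. Lean on these libraries where they do the work, as an engineer would, in place of code of your own. Each camera call takes 0.05 s, during which the arm holds its last target. There are 200 camera calls.

## Working session

There is one attempt and no reset: what is moved stays moved. The work goes in short steps, Python scripts to look and compute and a shell command to move; the robot and the scene stay as the last step left them, time stands still between calls to the robot, and variables do not carry over. Pictures are saved under pics/ and viewed, at most 13 in all, crops included, and the job is handed in when it is done.

```bash
mkdir -p pics; ls; cat > h.py <<'E'
from workcell import monitor, viewer, manip
import numpy as np, cv2
from scipy.spatial.transform import Rotation as R
def snap(n):
    d=viewer.snapshot(n); return d
def save(d,name): cv2.imwrite('pics/'+name,d['frame'][:,:,::-1])
def foc(d): return d['frame'].shape[0]/2/np.tan(np.radians(d['fovy'])/2)
def ray(d,u,v,fish=False):
    f=foc(d);a=(u-d['cx'])/f;b=(v-d['cy'])/f
    if fish:
        r=np.hypot(a,b)+1e-12; c=np.array([np.sin(r)*a/r,np.sin(r)*b/r,np.cos(r)])
    else: c=np.array([a,b,1.])
    T=np.array(d['world_to_cam']); Rm=T[:3,:3]; o=-Rm.T@T[:3,3]
    return o,Rm.T@c
def onz(d,u,v,z,fish=False):
    o,r=ray(d,u,v,fish); return o+r*(z-o[2])/r[2]
def proj(d,p,fish=False):
    T=np.array(d['world_to_cam']); c=T[:3,:3]@np.array(p)+T[:3,3]; f=foc(d)
    if fish:
        h=np.hypot(c[0],c[1]);t=np.arctan2(h,c[2]);return d['cx']+f*t*c[0]/h,d['cy']+f*t*c[1]/h
    return d['cx']+f*c[0]/c[2],d['cy']+f*c[1]/c[2]
def totool(dw):
    s=monitor.state(); return R.from_rotvec(s['eef_rot']).inv().apply(dw)
E
python3 - <<'E'
from h import *
np.set_printoptions(precision=4,suppress=True)
s=monitor.state(); print(s, manip.hold_point_z); print(R.from_rotvec(s['eef_rot']).as_matrix())
a=snap('scene');b=snap('wrist')
save(a,'scene0.png');save(b,'wrist0.png')
for d in (a,b): print(d['fovy'],d['cx'],d['cy'],np.array(d['world_to_cam']))
E
```

```text
pics
{'clock': 0.0, 'qpos': array([ 1.1995,  0.4942,  1.3462, -0.    ,  1.3025, -0.0955]), 'joint_velocities': array([-0.0002, -0.002 ,  0.0009,  0.0001,  0.0015,  0.001 ]), 'effort': array([ -0.0005, -87.8803, -38.1854,   0.0705,   0.0531,  -0.    ]), 'tcp_pos': array([0.1701, 0.601 , 0.2133]), 'eef_rot': array([-0.4318, -3.1115,  0.002 ]), 'contact_force': array([-0.2644, -0.5533, -0.5951]), 'wrist_torque': array([-0.0266, -0.0208, -0.0585]), 'grip_force': 0.0, 'width': 0.9990911022060263} 0.0188
[[-0.9622  0.2723 -0.0004]
 [ 0.2723  0.9622 -0.0012]
 [ 0.0001 -0.0013 -1.    ]]
53.86531736767864 250.6203942332761 185.2998895756174 [[ 0.8429 -0.5377  0.0188 -0.435 ]
 [-0.3904 -0.6353 -0.6663  0.3413]
 [ 0.3702  0.5543 -0.7454  1.1642]
 [ 0.      0.      0.      1.    ]]
65.70646984690485 255.61475787666953 197.10570455885073 [[ 0.2732  0.962  -0.0012 -0.6225]
 [ 0.9214 -0.2613  0.2876 -0.0299]
 [ 0.2763 -0.0797 -0.9577  0.3925]
 [ 0.      0.      0.      1.    ]]
```

View pics/scene0.png

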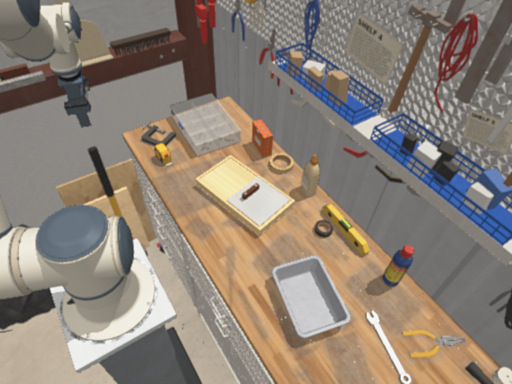

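View pics/wrist0.png

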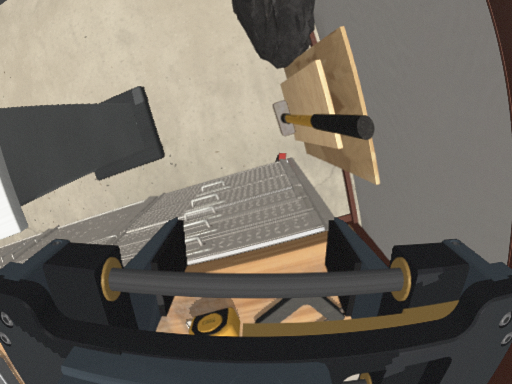

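The scene view shows the case around (245,192). The cover is its grey right half, with the dark bar at about (250,191). The wooden deck is upper left, the tray is at (310,295) and the masking tape at (281,162). The black tape is at (324,228) and the yellow tape measure at (163,154). The wrist view shows mostly the floor. I'll enlarge the case area.

```bash
python3 - <<'E'
from h import *
np.set_printoptions(precision=4,suppress=True)
a=snap('scene');f=a['frame']
c=f[140:360,180:360]
cv2.imwrite('pics/crop1.png',cv2.resize(c[:130,:150],None,fx=4.5,fy=4.5,interpolation=cv2.INTER_CUBIC)[:,:,::-1])
for n,u,v,z in [('bar',250,189,.068),('caseL',197,184,.041),('caseT',229,157,.041),('caseR',294,203,.041),('caseB',263,228,.041),('tray TL',274,267,.055),('tray TR',321,257,.055),('tray BR',348,318,.055),('tray BL',296,335,.055),('mask',281,162,.024),('black',324,228,.019),('tm',163,154,.05)]:
    print(n,onz(a,u,v,z)[:2])
E
```

```text
bar [0.5715 0.0935]
caseL [0.4279 0.239 ]
caseT [0.6046 0.3025]
caseR [ 0.6845 -0.0275]
caseB [ 0.5272 -0.0601]
tray TL [ 0.4678 -0.2095]
tray TR [ 0.6161 -0.2596]
tray BR [ 0.5534 -0.4551]
tray BL [ 0.3987 -0.4146]
mask [0.7786 0.1827]
black [ 0.719  -0.1605]
tm [0.3831 0.4471]
```

View pics/crop1.png

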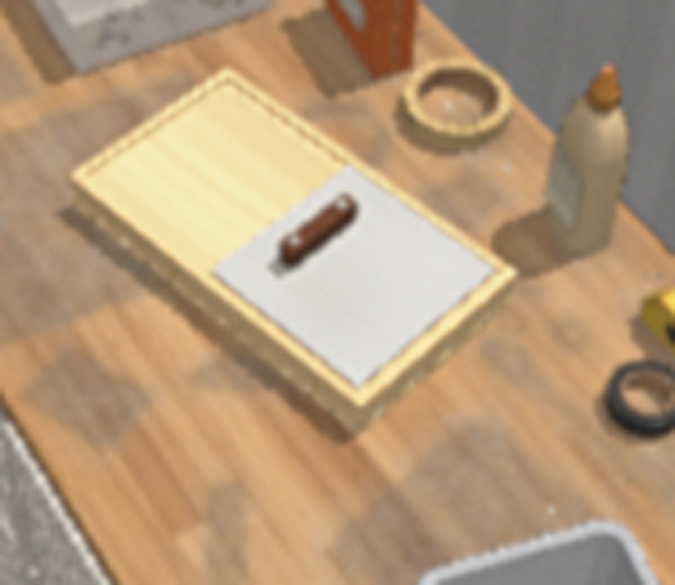

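The crop shows case corners at (72,177), (228,70), (515,270) and (360,403), and the bar top around (320,222), all in crop pixels.

```bash
cat >> h.py <<'E'
def yaw():  # direction of tool y in world
    m=R.from_rotvec(monitor.state()['eef_rot']).as_matrix(); return np.arctan2(m[1,1],m[0,1])
E
python3 - <<'E'
from h import *
np.set_printoptions(precision=4,suppress=True)
a=snap('scene')
P={n:onz(a,180+u/4.5,140+v/4.5,z)[:2] for n,u,v,z in [('L',72,177,.041),('T',228,70,.041),('R',515,270,.041),('B',360,403,.041),('bar',320,222,.068)]}
print(P)
for q,p in ('RT','BL'):
    d=P[p]-P[q];print(np.linalg.norm(d),np.arctan2(d[1],d[0]))
for q,p in ('LT','BR'):
    d=P[p]-P[q];print(np.linalg.norm(d),np.arctan2(d[1],d[0])+np.pi/2)
print(yaw(), totool([P['bar'][0]-.1701,P['bar'][1]-.601,0]))
E
```

```text
{'L': array([0.4356, 0.2624]), 'T': array([0.6146, 0.3062]), 'R': array([ 0.6944, -0.017 ]), 'B': array([ 0.5149, -0.0601]), 'bar': array([0.5741, 0.09  ])}
0.33291461070409484 1.8126777132717755
0.3320628888300468 1.8118912510223986
0.18433323896027634 1.8110127427907494
0.1845977751269577 1.8064005984110656
1.2950262849870908 [-0.5279 -0.3817  0.0003]
```

```bash
python3 -m handwheel '[[[-0.015,-0.011,0,-0.03],[-0.045,-0.033,0,-0.1],[-0.078,-0.056,0,-0.18],[-0.111,-0.080,0,-0.26],[-0.144,-0.104,0,-0.34],[-0.177,-0.128,0,-0.42],[-0.21,-0.152,0,-0.5],[-0.243,-0.176,0,-0.516],[-0.276,-0.2,0,-0.516],[-0.31,-0.225,0,-0.516]]]' -1
python3 - <<'E'
from h import *
s=monitor.state();print(s['qpos'],yaw(),totool(np.array([.574,.09,.2])-s['tcp_pos']))
E
```

```text
clock: 1.03
tcp_pos: [0.4077, 0.2992, 0.214]
eef_rot: [-0.377, 3.119, 0.0]
contact_force: [0.5, 1.4, -0.7]
width: 1.001
grip_force: 0.0
[ 5.14966906e-01  3.26488481e-01  1.63437375e+00  8.26382399e-05
  1.18057347e+00 -1.29639043e+00] 1.8113259129348838 [-0.11170984 -0.24281124  0.01398638]
```

```bash
python3 -m handwheel '[[[-0.015,-0.03,0,0],[-0.03,-0.065,0,0],[-0.045,-0.1,0,0],[-0.06,-0.135,0.005,0],[-0.078,-0.17,0.01,0],[-0.095,-0.205,0.014,0],[-0.106,-0.23,0.014,0],[-0.112,-0.243,0.014,0],[-0.112,-0.243,0.014,0]]]'
python3 - <<'E'
from h import *
s=monitor.state();print(s['tcp_pos'],s['qpos'])
d=snap('wrist');save(d,'w1.png');print(proj(d,[.574,.09,.068],True))
E
```

```text
clock: 1.78
tcp_pos: [0.575, 0.0893, 0.1997]
eef_rot: [-0.372, 3.119, -0.001]
contact_force: [-1.0, -0.2, -0.2]
width: 1.0
grip_force: 0.0
[0.57501641 0.08934133 0.19965694] [ 5.17731480e-02  4.46990959e-01  1.47344574e+00 -4.09005530e-04
  1.22074291e+00 -1.75646353e+00]
(np.float64(257.18209562518587), np.float64(190.44748698270413))
```

View pics/w1.png

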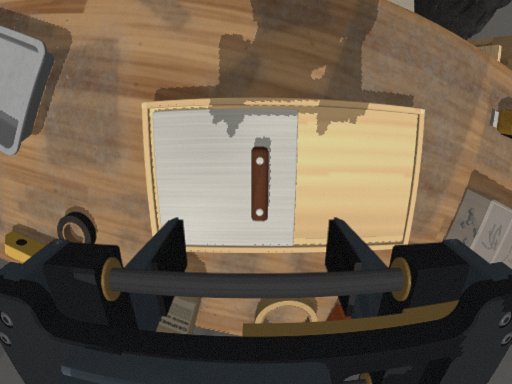

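The wrist view shows the bar from (260,148) to (260,220). The case rim corners are near (143,103), (425,109), (411,244) and (157,250). I'll measure the bar and the case axis from this view.

```bash
python3 - <<'E'
from h import *
np.set_printoptions(precision=4,suppress=True)
d=snap('wrist');f=d['frame'].astype(int)
m=((f[:,:,0]<150)&(f[:,:,0]-f[:,:,2]>25)).astype(np.uint8); m[:, :235]=0;m[:,285:]=0;m[:140]=0;m[230:]=0
n,l,st,c=cv2.connectedComponentsWithStats(m);i=1+st[1:,4].argmax();print(st[i],c[i])
p=np.argwhere(l==i)[:,::-1]
w=np.array([onz(d,u,v,.068,True)[:2] for u,v in p]);r=cv2.minAreaRect(w.astype(np.float32)*1000);print(r)
b=np.array(r[0])/1000
C=np.array([onz(d,u,v,.041,True)[:2] for u,v in [(143,103),(425,109),(411,244),(157,250)]]);print(C,C.mean(0))
for i,j in((0,1),(3,2)):
    e=C[j]-C[i];print(np.linalg.norm(e),np.arctan2(e[1],e[0]))
s=monitor.state();print(b,totool(np.r_[b,.05]-s['tcp_pos']))
E
```

```text
[ 250  149   16   72 1023] [257.4076 184.3627]
((567.4194946289062, 90.78971862792969), (77.30955505371094, 16.079147338867188), 13.322479248046875)
[[ 0.5093 -0.0576]
 [ 0.4304  0.2681]
 [ 0.6031  0.3144]
 [ 0.6868 -0.0129]] [0.5574 0.128 ]
0.33519751067133446 1.8084299754266673
0.33783811595140173 1.8212046917919935
[0.5674 0.0908] [0.0056 0.0003 0.1498]
```

```bash
python3 -m handwheel '[[[0.003,0,0.015,0],[0.005,0,0.045,0],[0.006,0.001,0.08,0],[0.006,0.001,0.11,0],[0.006,0.001,0.135,0],[0.006,0.001,0.146,0],[0.006,0.001,0.151,0],[0.006,0.001,0.153,0]]]'
python3 -m handwheel '[[[0,0,0,0],[0,0,0,0],[0,0,0,0],[0,0,0,0],[0,0,0,0],[0,0,0,0],[0,0,0,0],[0,0,0,0]]]' 1 20
python3 -c "from h import *;s=monitor.state();print(s['tcp_pos'],s['contact_force'],s['wrist_torque'],yaw())"
```

```text
clock: 2.55
tcp_pos: [0.5671, 0.0919, 0.047]
eef_rot: [0.378, -3.118, -0.0]
contact_force: [-0.4, -0.0, 0.1]
width: 1.001
grip_force: 0.0
clock: 3.22
tcp_pos: [0.5674, 0.091, 0.047]
eef_rot: [-0.376, 3.119, -0.0]
contact_force: [0.2, -0.4, 0.3]
width: 0.447
grip_force: 0.0
[0.56743719 0.09104085 0.04696676] [ 0.20767207 -0.39076658  0.33439529] [ 0.08994651 -0.00046235 -0.02090812] 1.810968956327942
```

```bash
python3 -m handwheel '[[[0,0,0,0],[0,0,0,0],[0,0,0,0],[0,0,0,0],[0,0,0,0],[0,0,0,0]]]' 1 20
python3 -c "from h import *;s=monitor.state();print(s['tcp_pos'],s['contact_force'],s['wrist_torque'],yaw())"
```

```text
clock: 3.72
tcp_pos: [0.5674, 0.0911, 0.0468]
eef_rot: [0.376, -3.119, -0.0]
contact_force: [-0.2, 0.9, 0.6]
width: 0.196
grip_force: 20.0
[0.56735048 0.09107702 0.04684517] [-0.17544094  0.87964688  0.56640435] [ 0.0666465   0.04174455 -0.04827035] 1.810952754199266
```

```bash
python3 -m handwheel '[[[0,0.006,0,0],[0,0.018,0,0],[0,0.033,0,0],[0,0.05,0,0],[0,0.067,0,0],[0,0.084,0,0],[0,0.101,0,0],[0,0.118,0,0],[0,0.131,0,0],[0,0.138,0,0]]]'
python3 -m handwheel '[[[0,0.003,0,0],[0,0.005,0,0],[0,0.007,0,0],[0,0.009,0,0],[0,0.010,0,0]]]'
```

```text
clock: 4.55
tcp_pos: [0.5338, 0.2271, 0.0469]
eef_rot: [0.379, -3.119, -0.0]
contact_force: [0.3, -0.7, -1.8]
width: 0.2
grip_force: 20.0
clock: 4.97
tcp_pos: [0.5323, 0.2346, 0.0469]
eef_rot: [0.375, -3.119, -0.0]
contact_force: [0.6, -0.9, -1.6]
width: 0.193
grip_force: 20.0
```

```bash
python3 -m handwheel '[[[0,0.002,0,0],[0,0.004,0,0],[0,0.005,0,0],[0,0.005,0,0]]]'; python3 -m handwheel '[[[0,0.001,0,0],[0,0.002,0,0],[0,0.002,0,0]]]'; python3 -m handwheel '[[[0,0.001,0,0],[0,0.002,0,0],[0,0.002,0,0]]]'
```

```text
clock: 5.3
tcp_pos: [0.531, 0.2394, 0.0469]
eef_rot: [0.376, -3.119, 0.001]
contact_force: [0.7, -4.3, -1.0]
width: 0.198
grip_force: 20.0
clock: 5.55
tcp_pos: [0.5309, 0.2396, 0.0471]
eef_rot: [0.377, -3.119, 0.005]
contact_force: [4.9, -21.9, 3.5]
width: 0.2
grip_force: 20.0
clock: 5.8
tcp_pos: [0.5308, 0.2399, 0.0473]
eef_rot: [-0.377, 3.119, -0.008]
contact_force: [6.5, -39.1, 8.9]
width: 0.204
grip_force: 20.0
```

```bash
python3 -m handwheel '[[[0,-0.002,0,0],[0,-0.004,0,0],[0,-0.004,0,0]]]'; python3 -m handwheel '[[[0,0,0,0],[0,0,0,0],[0,0,0,0],[0,0,0,0],[0,0,0,0],[0,0,0,0]]]' -1;  python3 -m handwheel '[[[0,0,-0.01,0],[0,0,-0.03,0],[0,0,-0.06,0],[0,-0.03,-0.09,0],[0,-0.06,-0.12,0],[0,-0.09,-0.15,0],[0,-0.12,-0.16,0],[0,-0.15,-0.163,0],[0,-0.175,-0.163,0],[0,-0.19,-0.163,0]]]'
python3 -m handwheel '[[[0,0,0,0],[0,0,0,0]]]'
python3 - <<'E'
from h import *
s=monitor.state();print(s['tcp_pos'],s['qpos'])
d=snap('wrist');save(d,'w2.png')
E
```

```text
clock: 6.05
tcp_pos: [0.5311, 0.2393, 0.0469]
eef_rot: [0.375, -3.119, -0.0]
contact_force: [-0.4, -2.8, -0.8]
width: 0.196
grip_force: 20.0
clock: 6.55
tcp_pos: [0.531, 0.2398, 0.0469]
eef_rot: [-0.377, 3.119, 0.0]
contact_force: [-0.3, -0.6, 0.4]
width: 0.607
grip_force: 0.0
clock: 7.38
tcp_pos: [0.5768, 0.0526, 0.2113]
eef_rot: [-0.374, 3.118, -0.001]
contact_force: [-0.7, 0.2, -0.3]
width: 1.005
grip_force: 0.0
clock: 7.55
tcp_pos: [0.5762, 0.0547, 0.2105]
eef_rot: [-0.374, 3.119, 0.0]
contact_force: [1.0, 0.9, -0.9]
width: 1.001
grip_force: 0.0
[0.57618315 0.05467671 0.21051124] [-8.66791721e-03  4.31633992e-01  1.46728860e+00  2.06410203e-04
  1.24233773e+00 -1.81819367e+00]
```

View pics/w2.png

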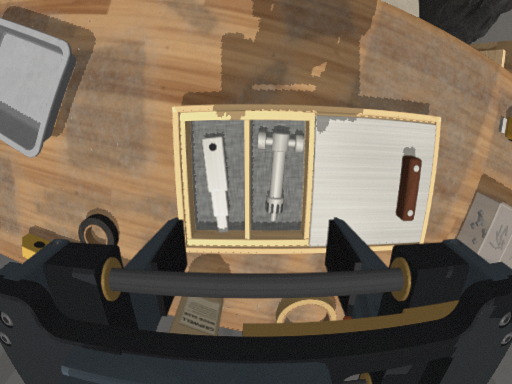

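The drift is in the left pocket (215,180). The chuck key is in the pocket next to the deck, with its cross bar at about (282,140), its shank running down to (277,200) and its toothed head tip at about (275,219).

```bash
python3 - <<'E'
from h import *
np.set_printoptions(precision=4,suppress=True)
d=snap('wrist');g=cv2.cvtColor(d['frame'],cv2.COLOR_RGB2GRAY)
x0,x1,y0,y1=255,303,124,232
sub=g[y0:y1,x0:x1]; t,m=cv2.threshold(sub,0,1,cv2.THRESH_OTSU)
n,l,st,c=cv2.connectedComponentsWithStats(m);i=1+st[1:,4].argmax();k=l==i;print(t,st[i])
cen=[]
for r in range(0,k.shape[0],4):
    q=np.where(k[r])[0]
    if len(q): print(r+y0,q[0]+x0,q[-1]+x0,end=' | ')
    if len(q) and 158<=r+y0<=192: cen.append(onz(d,q.mean()+x0,r+y0,.022,True)[:2])
cen=np.array(cen)
v=cv2.fitLine((cen*1000).astype(np.float32),cv2.DIST_L2,0,.01,.01).ravel();print('\nline',v)
for u,vv in((281,130),(282,140),(281,151),(275,220)): print(onz(d,u,vv,.02,True)[:2])
s=monitor.state();print(s['tcp_pos'],yaw())
E
```

```text
152.0 [  2  10  46  64 980]
136 258 286 | 140 257 302 | 144 257 302 | 148 260 302 | 152 274 283 | 156 273 283 | 160 273 282 | 164 273 282 | 168 272 281 | 172 272 281 | 176 272 281 | 180 271 280 | 184 271 280 | 188 271 279 | 192 270 279 | 196 270 279 | 
line [  0.9866   0.1632 566.6205  78.5974]
[0.5101 0.0703]
[0.5216 0.0745]
[0.5351 0.0768]
[0.6239 0.0924]
[0.5759 0.0559 0.2102] 1.8113419983688923
```

```bash
python3 -m handwheel '[[[0.003,0.008,0.01,0.03],[0.006,0.018,0.03,0.06],[0.009,0.025,0.055,0.076],[0.009,0.025,0.08,0.076],[0.009,0.025,0.1,0.076],[0.009,0.025,0.115,0.076],[0.009,0.025,0.12,0.076],[0.009,0.025,0.12,0.076],[0.009,0.025,0.12,0.076]]]' 0.34
python3 - <<'E'
from h import *
np.set_printoptions(precision=4,suppress=True)
d=snap('wrist');save(d,'w3.png');s=monitor.state();print(s['tcp_pos'],yaw(),s['width'],proj(d,[.561,.0778,.025],True))
E
```

```text
clock: 8.4
tcp_pos: [0.5617, 0.0778, 0.0905]
eef_rot: [-0.259, 3.131, 0.0]
contact_force: [-0.2, -0.5, -0.4]
width: 0.373
grip_force: 0.0
[0.5621 0.0777 0.0909] 1.735555296941578 0.34105524016787236 (np.float64(256.84408289019797), np.float64(211.48109955827812))
```

View pics/w3.png

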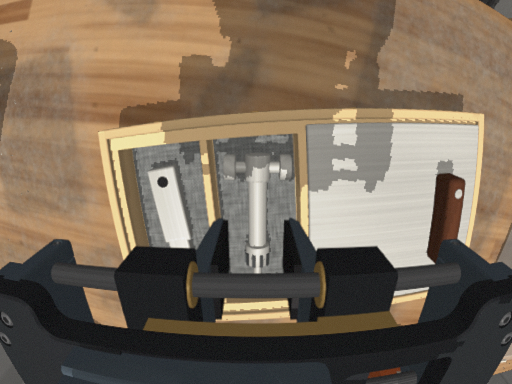

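The shank runs from about (249,211) to (266,211), centred at column 258. It is vertical and midway between the fingers, so I'm going down.

```bash
python3 -m handwheel '[[[0,0,0.01,0],[0,0,0.03,0],[0,0,0.05,0],[0,0,0.065,0],[0,0,0.074,0],[0,0,0.079,0],[0,0,0.082,0],[0,0,0.082,0]]]'
python3 -m handwheel '[[[0,0,0,0],[0,0,0,0],[0,0,0,0],[0,0,0,0],[0,0,0,0],[0,0,0,0],[0,0,0,0]]]' 1 30
python3 -c "from h import *;s=monitor.state();print(s['tcp_pos'],s['contact_force'],s['wrist_torque'],yaw())"
```

```text
clock: 9.12
tcp_pos: [0.5617, 0.0773, 0.0079]
eef_rot: [-0.258, 3.131, 0.0]
contact_force: [-0.4, 0.7, 0.2]
width: 0.331
grip_force: 0.0
clock: 9.7
tcp_pos: [0.562, 0.0773, 0.0086]
eef_rot: [-0.258, 3.13, -0.0]
contact_force: [-0.8, 0.7, 6.8]
width: 0.165
grip_force: 30.0
[0.56198746 0.07729988 0.00855492] [-0.75624681  0.67468284  6.83055825] [ 0.151668    0.10253829 -0.06785751] 1.7350394966340594
```

```bash
python3 -m handwheel '[[[0,0,0,0],[0,0,-0.004,0],[0,0,-0.01,0],[0,0,-0.02,0],[0,0,-0.035,0],[0,0,-0.05,0],[0,0,-0.065,0],[0,0,-0.08,0],[0,0,-0.09,0]]]' 1 45
python3 -m handwheel '[[[0,0,-0.01,0],[0,0,-0.03,0],[0,0,-0.05,0],[0,0,-0.07,0],[0,0,-0.08,0],[0,0,-0.08,0],[0,0,-0.08,0]]]'
python3 - <<'E'
from h import *
np.set_printoptions(precision=4,suppress=True)
d=snap('wrist');save(d,'w4.png');s=monitor.state();print(s['tcp_pos'],s['contact_force'],s['wrist_torque'],s['qpos'])
a=snap('scene')
cv2.imwrite('pics/tray.png',np.hstack([cv2.resize(a['frame'][245:345,260:360],(384,384),interpolation=cv2.INTER_CUBIC),cv2.resize(d['frame'],(400,384))])[:,:,::-1])
E
```

```text
clock: 10.45
tcp_pos: [0.562, 0.0773, 0.1001]
eef_rot: [-0.258, 3.129, -0.0]
contact_force: [0.3, 0.4, -1.0]
width: 0.163
grip_force: 45.0
clock: 11.03
tcp_pos: [0.5614, 0.0772, 0.1777]
eef_rot: [-0.258, 3.131, -0.0]
contact_force: [-0.3, -0.6, -2.0]
width: 0.164
grip_force: 45.0
[0.561  0.0772 0.177 ] [-0.1499 -0.7911 -1.4319] [-0.0165  0.0337 -0.0139] [ 0.0314  0.4513  1.5382  0.      1.1534 -1.7036]
```

View pics/tray.png

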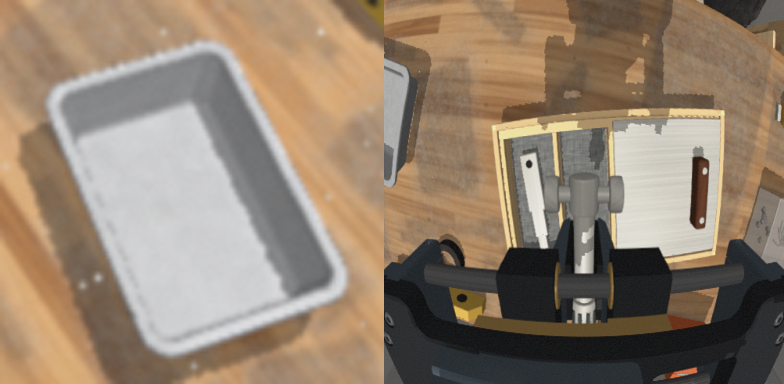

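The left panel shows the empty tray, with outer corners near (45,85), (225,38), (350,288) and (150,358) in the crop. The right panel shows the key held firmly by the shank.

```bash
python3 - <<'E'
from h import *
np.set_printoptions(precision=4,suppress=True)
a=snap('scene')
C=np.array([onz(a,260+u/3.84-.4,245+v/3.84-.4,.055)[:2] for u,v in [(47,82),(225,38),(352,288),(152,358)]]);print(C,C.mean(0))
for i,j in((0,3),(1,2),(0,1),(3,2)):
    e=C[j]-C[i];print(np.linalg.norm(e),np.arctan2(e[1],e[0]))
s=monitor.state();print(totool(np.r_[C.mean(0),.2]-s['tcp_pos']),yaw())
E
```

```text
[[ 0.4642 -0.2029]
 [ 0.6143 -0.2476]
 [ 0.5582 -0.4636]
 [ 0.4015 -0.4254]] [ 0.5095 -0.3349]
0.23108423718332333 -1.845562349070681
0.22311543397296044 -1.82518774330615
0.15662152481127287 -0.2892824429445082
0.16125284840299942 -0.23915225283234742
[ 0.118  -0.3982 -0.0232] 1.7349773466059235
```

```bash
python3 -m handwheel '[[[0.005,-0.015,-0.01,0.04],[0.013,-0.04,-0.02,0.12],[0.021,-0.07,-0.023,0.23],[0.03,-0.1,-0.023,0.345],[0.038,-0.13,-0.023,0.46],[0.047,-0.16,-0.023,0.575],[0.056,-0.19,-0.023,0.69],[0.065,-0.22,-0.023,0.805],[0.074,-0.25,-0.023,0.92],[0.083,-0.28,-0.023,1.035]]]'
python3 - <<'E'
from h import *
s=monitor.state();print(s['tcp_pos'],yaw(),s['qpos'],totool(np.array([.5108,-.33,.2])-s['tcp_pos']))
E
```

```text
clock: 12.02
tcp_pos: [0.5245, -0.2138, 0.1998]
eef_rot: [-1.332, -2.843, -0.0]
contact_force: [0.8, 0.8, -1.9]
width: 0.162
grip_force: 45.0
[ 0.5245411  -0.21381762  0.19983882] 0.6942891432485019 [-4.92495945e-01  4.26662720e-01  1.50930160e+00  3.17301488e-05
  1.20740655e+00 -1.18679586e+00] [-0.08049479 -0.08489829 -0.00024056]
```

```bash
python3 -m handwheel '[[[-0.01,-0.01,0,0.1],[-0.02,-0.022,0,0.21],[-0.032,-0.034,0,0.325],[-0.044,-0.046,0,0.44],[-0.056,-0.058,0,0.555],[-0.066,-0.069,0,0.67],[-0.074,-0.077,0,0.785],[-0.079,-0.083,0,0.88],[-0.08,-0.085,0,0.94],[-0.08,-0.085,0,0.958]]]'
python3 - <<'E'
from h import *
d=snap('wrist');save(d,'w5.png');s=monitor.state();print(s['tcp_pos'],yaw(),s['qpos'],s['grip_force'],proj(d,[.5095,-.335,.055],True))
E
```

```text
clock: 12.85
tcp_pos: [0.5113, -0.3289, 0.1997]
eef_rot: [-2.491, -1.911, 0.001]
contact_force: [-0.0, -0.3, -1.9]
width: 0.163
grip_force: 45.0
[ 0.51148457 -0.32840483  0.19981559] -0.26021152720670476 [-6.69013986e-01  4.83606792e-01  1.40612185e+00  5.22656361e-05
  1.25367267e+00 -4.08818175e-01] 44.999449253082275 (np.float64(257.53322157368615), np.float64(189.8270520682912))
```

View pics/w5.png

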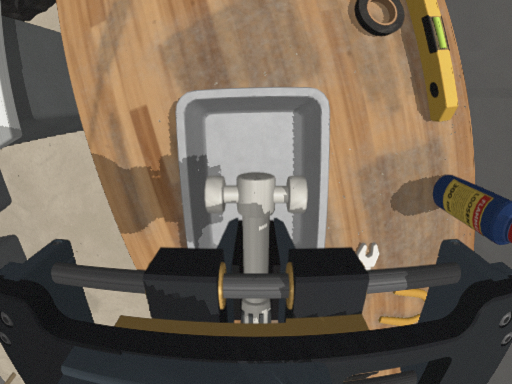

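The tray is centred under the key. Its rim runs from column 178 to 329 with the top edge at row 90, and the key's axis is at column 256.

```bash
python3 - <<'E'
from h import *
d=snap('wrist');e=onz(d,254,90,.055,True);print(e,e[:2]-[.5095,-.335],np.linalg.norm(e[:2]-[.5095,-.335]))
E
python3 -m handwheel '[[[0,0,0.01,0],[0,0,0.03,0],[0,0,0.06,0],[0,0,0.09,0],[0,0,0.115,0],[0,0,0.135,0],[0,0,0.15,0],[0,0,0.161,0],[0,0,0.168,0],[0,0,0.172,0]]]'
```

```text
[ 0.53388146 -0.22928566  0.055     ] [0.02438146 0.10571434] 0.10848953159639278
clock: 13.78
tcp_pos: [0.5118, -0.3281, 0.028]
eef_rot: [-2.487, -1.918, 0.0]
contact_force: [-0.1, -0.3, -1.3]
width: 0.164
grip_force: 45.0
```

```bash
python3 -m handwheel '[[[-0.003,0,0.004,0],[-0.004,0,0.008,0],[-0.004,0,0.011,0],[-0.004,0,0.013,0],[-0.004,0,0.014,0],[-0.004,0,0.014,0]]]'
python3 -m handwheel '[[[0,0,0.001,0],[0,0,0.0015,0],[0,0,0.0015,0]]]'
python3 -m handwheel '[[[0,0,0.001,0],[0,0,0.0015,0],[0,0,0.0015,0]]]'
```

```text
clock: 14.28
tcp_pos: [0.5116, -0.3333, 0.0159]
eef_rot: [2.487, 1.916, 0.001]
contact_force: [-0.1, -2.3, 9.4]
width: 0.171
grip_force: 45.0
clock: 14.53
tcp_pos: [0.5118, -0.3335, 0.0148]
eef_rot: [2.486, 1.915, 0.001]
contact_force: [0.1, -2.5, 12.0]
width: 0.166
grip_force: 45.0
clock: 14.78
tcp_pos: [0.512, -0.3336, 0.0133]
eef_rot: [2.486, 1.915, 0.001]
contact_force: [-0.0, -3.5, 11.8]
width: 0.166
grip_force: 45.0
```

```bash
python3 -m handwheel '[[[0,0,0.001,0],[0,0,0.0015,0],[0,0,0.0015,0]]]' 1 25
python3 -m handwheel '[[[0,0,0.001,0],[0,0,0.0015,0],[0,0,0.0015,0]]]'
python3 -c "from h import *;s=monitor.state();print(s['contact_force'],s['wrist_torque'])"
```

```text
clock: 15.03
tcp_pos: [0.512, -0.3333, 0.0116]
eef_rot: [2.486, 1.915, 0.001]
contact_force: [1.1, -1.7, 9.1]
width: 0.17
grip_force: 25.0
clock: 15.28
tcp_pos: [0.5122, -0.3334, 0.0103]
eef_rot: [2.486, 1.915, 0.001]
contact_force: [1.3, -0.8, 10.6]
width: 0.17
grip_force: 25.5
[ 1.33201707 -0.80190208 10.5651467 ] [-0.19226447 -0.01686428 -0.04902173]
```

```bash
python3 - <<'E'
from h import *
d=snap('wrist');a=snap('side');u,v=proj(a,[.512,-.333,.02]);print(u,v)
u=int(np.clip(u,70,442));v=int(np.clip(v,70,314))
cv2.imwrite('pics/p6.png',np.hstack([cv2.resize(a['frame'][v-70:v+70,u-70:u+70],(390,390),interpolation=cv2.INTER_CUBIC),cv2.resize(d['frame'][60:320,120:390],(405,390))])[:,:,::-1])
E
```

```text
334.4609832355488 317.56684086615513
```

View pics/p6.png

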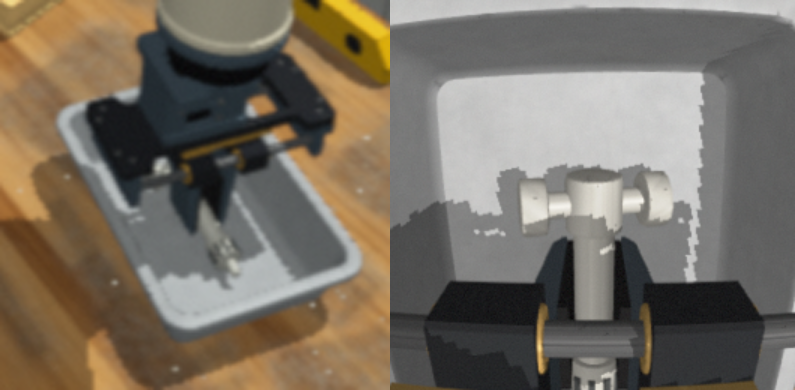

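The key is on the tray floor, well inside, with its cross bar resting near (600,200) in the right panel. I'll ease the grip, settle it and release.

```bash
python3 -m handwheel '[[[0,0,0,0],[0,0,0.001,0],[0,0,0.001,0],[0,0,0.001,0]]]' 1 6
python3 -m handwheel '[[[0,0,0,0],[0,0,0,0],[0,0,0,0],[0,0,0,0]]]' 0.6 3
python3 -m handwheel '[[[0,0,0,0],[0,0,0,0],[0,0,0,0]]]' 0.4
python3 -m handwheel '[[[0,0,-0.005,0],[0,0,-0.02,0],[0,0,-0.045,0],[0,0,-0.08,0],[0,0,-0.115,0],[0,0,-0.15,0],[0,0,-0.18,0],[0,0,-0.19,0],[0,0,-0.19,0]]]'
python3 - <<'E'
from h import *
d=snap('wrist');s=monitor.state();print(s['tcp_pos'],yaw(),s['contact_force'])
cv2.imwrite('pics/p7.png',cv2.resize(d['frame'][60:300,130:380],(750,600))[:100000,:,::-1][:600])
T=np.array([.5365,.2165]); print(totool(np.r_[.531,.2395,.2]-s['tcp_pos']))
E
```

```text
clock: 15.72
tcp_pos: [0.5123, -0.3334, 0.0097]
eef_rot: [2.486, 1.915, 0.002]
contact_force: [-0.1, 1.2, 16.9]
width: 0.174
grip_force: 13.0
clock: 16.05
tcp_pos: [0.5132, -0.3338, 0.0098]
eef_rot: [2.485, 1.914, 0.003]
contact_force: [5.9, -0.3, 13.5]
width: 0.198
grip_force: 7.4
clock: 16.3
tcp_pos: [0.5133, -0.3338, 0.0098]
eef_rot: [2.485, 1.914, 0.003]
contact_force: [5.5, -0.7, 13.5]
width: 0.199
grip_force: 7.4
clock: 17.05
tcp_pos: [0.512, -0.3333, 0.2013]
eef_rot: [2.484, 1.914, 0.002]
contact_force: [0.8, 0.5, 0.1]
width: 0.301
grip_force: 0.0
[ 0.51124852 -0.33267974  0.19912336] -0.2580039857118079 [ 0.5202486   0.74036275 -0.59190712]
[ 0.55827937 -0.12689224 -0.00174776]
```

View pics/p7.png

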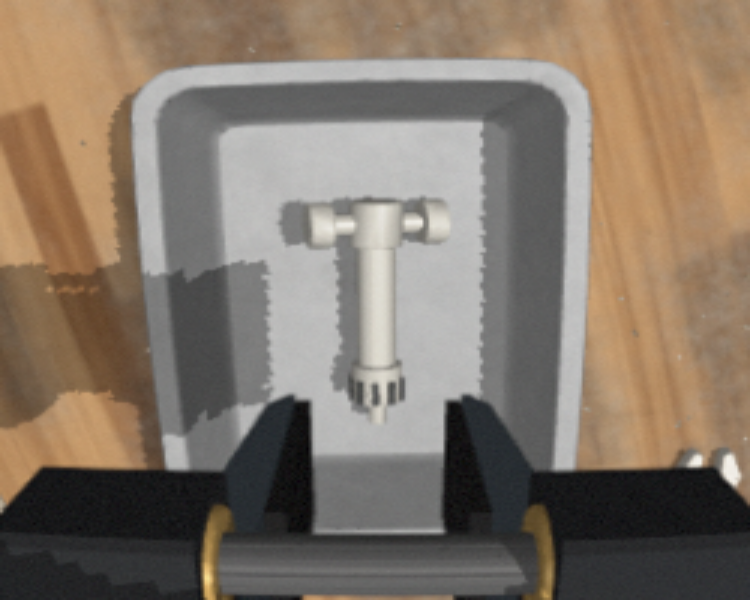

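The key lies flat on the tray floor, with its cross bar at about (378,222) and its head at (376,390). Next I go back to close the cover.

```bash
python3 -m handwheel '[[[0.012,-0.003,0,-0.05],[0.035,-0.008,0,-0.15],[0.065,-0.015,0,-0.27],[0.1,-0.023,0,-0.39],[0.135,-0.031,0,-0.51],[0.17,-0.039,0,-0.63],[0.205,-0.047,0,-0.75],[0.24,-0.055,0,-0.87],[0.275,-0.063,0,-0.99],[0.31,-0.07,0,-1.11]]]' -0.3
python3 - <<'E'
from h import *
s=monitor.state();print(s['tcp_pos'],yaw()-1.811,s['qpos'],totool(np.array([.531,.2395,.14])-s['tcp_pos']))
E
```

```text
clock: 17.93
tcp_pos: [0.521, -0.0129, 0.1964]
eef_rot: [-1.095, -2.942, 0.001]
contact_force: [0.3, 0.5, -0.2]
width: 0.652
grip_force: 0.0
[ 0.52098518 -0.01293951  0.19639422] -0.9532108129320491 [-1.39423701e-01  3.69430290e-01  1.62032528e+00 -3.52689447e-05
  1.15455527e+00 -9.97196882e-01] [0.15742085 0.19758011 0.05645431]
```

```bash
python3 -m handwheel '[[[0.02,0.024,0,-0.12],[0.042,0.05,0,-0.24],[0.064,0.078,0,-0.36],[0.087,0.107,0,-0.48],[0.108,0.134,0,-0.6],[0.127,0.16,0.01,-0.72],[0.144,0.182,0.03,-0.84],[0.153,0.193,0.045,-0.92],[0.157,0.197,0.055,-0.953],[0.157,0.197,0.055,-0.953]]]'
python3 -m handwheel '[[[0,0,0,0],[0,0,0,0]]]'
python3 - <<'E'
from h import *
d=snap('wrist');f=d['frame'].astype(int)
s=monitor.state();print(s['tcp_pos'],yaw(),totool(np.array([.531,.2395,.047])-s['tcp_pos']))
u0,v0=map(int,proj(d,[.531,.2395,.068],True));print(u0,v0)
m=((f[:,:,0]<150)&(f[:,:,0]-f[:,:,2]>25)).astype(np.uint8); k=np.zeros_like(m);k[v0-75:v0+75,u0-35:u0+35]=1;m*=k
n,l,st,c=cv2.connectedComponentsWithStats(m);i=1+st[1:,4].argmax();print(st[i],c[i])
p=np.argwhere(l==i)[:,::-1];print(cv2.minAreaRect(np.array([onz(d,u,v,.068,True)[:2] for u,v in p],np.float32)*1000))
E
```

```text
clock: 18.77
tcp_pos: [0.5318, 0.2371, 0.1397]
eef_rot: [0.369, -3.114, 0.002]
contact_force: [-1.4, -0.4, 0.3]
width: 0.652
grip_force: 0.0
clock: 18.93
tcp_pos: [0.5341, 0.2358, 0.1433]
eef_rot: [-0.362, 3.121, -0.0]
contact_force: [0.1, 0.3, 0.5]
width: 0.652
grip_force: 0.0
[0.53431097 0.23584691 0.14363462] 1.8020255327781316 [0.00245923 0.00432509 0.09663231]
261 206
[ 251  161   20   87 1481] [260.22282242 203.44294396]
((531.0789794921875, 238.45008850097656), (79.38672637939453, 16.332168579101562), 13.188411712646484)
```

```bash
python3 -m handwheel '[[[0.002,0.003,0.015,0],[0.003,0.004,0.04,0],[0.003,0.004,0.065,0],[0.003,0.004,0.083,0],[0.003,0.004,0.092,0],[0.003,0.004,0.0955,0],[0.003,0.004,0.0965,0],[0.003,0.004,0.0965,0]]]'
python3 -m handwheel '[[[0,0,0,0],[0,0,0,0],[0,0,0,0],[0,0,0,0],[0,0,0,0],[0,0,0,0],[0,0,0,0],[0,0,0,0],[0,0,0,0],[0,0,0,0]]]' 1 20
python3 -c "from h import *;s=monitor.state();print(s['tcp_pos'],yaw())"
```

```text
clock: 19.65
tcp_pos: [0.5307, 0.24, 0.0474]
eef_rot: [-0.366, 3.119, 0.0]
contact_force: [0.6, 0.7, 0.2]
width: 0.652
grip_force: 0.0
clock: 20.48
tcp_pos: [0.5302, 0.2393, 0.0465]
eef_rot: [0.367, -3.12, 0.002]
contact_force: [2.6, -8.8, 3.4]
width: 0.194
grip_force: 20.0
[0.53021089 0.23928032 0.04648709] 1.8052506863930493
```

```bash
python3 -m handwheel '[[[0,-0.006,0,0],[0,-0.018,0,0],[0,-0.033,0,0],[0,-0.05,0,0],[0,-0.067,0,0],[0,-0.084,0,0],[0,-0.101,0,0],[0,-0.118,0,0],[0,-0.133,0,0],[0,-0.142,0,0]]]'
python3 -m handwheel '[[[0,-0.004,0,0],[0,-0.008,0,0],[0,-0.011,0,0],[0,-0.013,0,0],[0,-0.013,0,0]]]'
python3 -m handwheel '[[[0,-0.0015,0,0],[0,-0.003,0,0],[0,-0.003,0,0]]]'
```

```text
clock: 21.32
tcp_pos: [0.5633, 0.1001, 0.0465]
eef_rot: [-0.365, 3.12, 0.0]
contact_force: [-1.1, 4.5, 2.5]
width: 0.199
grip_force: 20.0
clock: 21.73
tcp_pos: [0.566, 0.0893, 0.0465]
eef_rot: [-0.368, 3.12, -0.0]
contact_force: [-0.4, -0.9, 4.3]
width: 0.199
grip_force: 20.0
clock: 21.98
tcp_pos: [0.5667, 0.0867, 0.0465]
eef_rot: [-0.368, 3.12, 0.0]
contact_force: [-0.9, 2.7, 5.1]
width: 0.192
grip_force: 20.0
```

```bash
python3 -m handwheel '[[[0,-0.001,0,0],[0,-0.002,0,0],[0,-0.002,0,0]]]'
python3 -m handwheel '[[[0,-0.001,0,0],[0,-0.0015,0,0],[0,-0.0015,0,0]]]'
```

```text
clock: 22.23
tcp_pos: [0.5669, 0.0855, 0.0465]
eef_rot: [0.368, -3.12, -0.002]
contact_force: [-1.7, 11.1, 5.5]
width: 0.193
grip_force: 20.0
clock: 22.48
tcp_pos: [0.5669, 0.0855, 0.0464]
eef_rot: [0.367, -3.12, -0.005]
contact_force: [-3.4, 25.1, 6.7]
width: 0.197
grip_force: 20.0
```

```bash
python3 -m handwheel '[[[0,0.001,0,0],[0,0.0015,0,0],[0,0.0015,0,0]]]'; python3 -m handwheel '[[[0,0,0,0],[0,0,0,0],[0,0,0,0],[0,0,0,0],[0,0,0,0],[0,0,0,0],[0,0,0,0]]]' -0.3
python3 -m handwheel '[[[0,0,-0.01,0],[0,0,-0.03,0],[0,0,-0.06,0],[0,0,-0.09,0],[0,0,-0.12,0],[0,0,-0.15,0],[0,0,-0.165,0],[0,0,-0.165,0],[0,0,-0.165,0]]]'
python3 - <<'E'
from h import *
d=snap('wrist');a=snap('scene')
cv2.imwrite('pics/p8.png',np.hstack([a['frame'][140:350,150:360].repeat(2,0).repeat(2,1)[:384,:380],cv2.resize(d['frame'],(420,384))])[:,:,::-1])
E
```

```text
clock: 22.73
tcp_pos: [0.5669, 0.0855, 0.0464]
eef_rot: [0.368, -3.12, -0.001]
contact_force: [-1.7, 10.8, 4.9]
width: 0.195
grip_force: 20.0
clock: 23.32
tcp_pos: [0.5672, 0.0844, 0.0464]
eef_rot: [0.367, -3.12, 0.0]
contact_force: [0.4, 0.3, 0.6]
width: 0.643
grip_force: 0.0
clock: 24.07
tcp_pos: [0.5675, 0.0844, 0.2126]
eef_rot: [-0.367, 3.118, -0.0]
contact_force: [-0.2, -0.2, -0.4]
width: 0.651
grip_force: 0.0
```

View pics/p8.png

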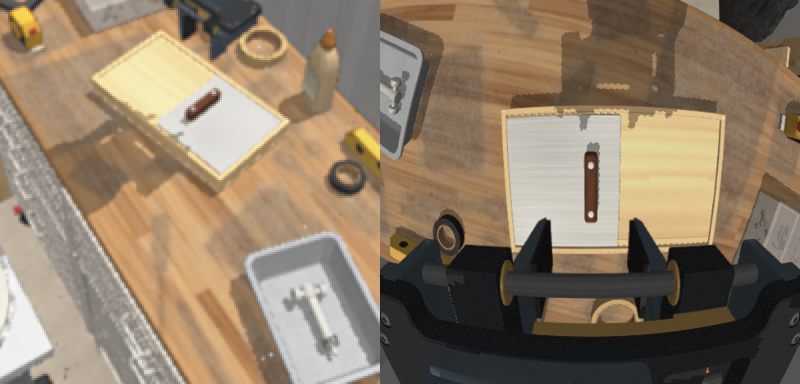

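The cover is fully home: the plate meets the left rim at column 507 in the right panel, and the bar is at (591,187). The key is flat in the tray at (318,310), and the tape rolls and tape measure have not moved.

```bash
python3 -c "from h import *;print(manip.sign_off())"
```

```text
the job is handed in; nothing more can be done
None
```

The job is handed in at about 24 s: the chuck key lies flat in the grey tray, the cover is back against its home stop, the drift was left in its pocket, and the tapes and tape measure were not touched.

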